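# Close the valve carton and hold out the ball tray

### The arm

A 6-joint arm with a two-finger parallel gripper is mounted at the origin on the work surface. World frame = base frame: x ahead of the robot, y to its left, z up, the work surface at z = 0. Lengths are in m, angles in degrees, forces in N, time in s.
With the tool pointing down it reaches from about 0.4 to 0.825 m from the base axis. Payload 7 kg.
Tool frame: the origin (TCP) lies midway between the tips of the shut fingers; the grasp point (between the pads) lies 19 mm behind it; z points along the fingers, y is the direction in which the jaws open and shut (so a half turn about z gives the same grasp; the last joint's range is limited). The gripper opens to 88 mm and grips with 3 to 60 N. Pads are 19 mm wide; open, the fingers measure 130 mm over their backs; the gripper's body (78 mm by 193 mm) begins 47 mm behind the grasp point.
Start: joints at [-57.92, 20.546, 0.682, 0, -70.136, -16.507], TCP at [0.181, -0.65, 0.227] pointing down, gripper open.
Joint ranges: [-176.03, 176.03], [-82.01, 121.73], [-58.28, 71.71], [-173.87, 95.51], [-174.79, -0.11], [-173.66, 173.66]. Speed limits (degrees/s): [136.94, 136.94, 172.46, 180, 180, 180].

### API

Orientations are given as [roll, pitch, yaw] about the fixed x, y, z axes, in that order (R = Rz(yaw) Ry(pitch) Rx(roll)).
In Python, from plant import get_state, capture, close_job gives the robot as it stands.
- The arm moves only by the tool apply_moves, never from a script. Its argument "commands" is a list of rows, each an object with "grip": the opening, from 0 (shut) to 1 (fully open); "dp": the shift along the tool's x, y, z in mm, a list of three; "yaw": the turn about the tool's z in rad. A call has 1 to 12 rows; each row is the pose to reach, as a shift and turn from the pose commanded when the call began, along the tool's axes at that moment; what a row does not reach only later rows make up. A row lasts 1/8 s, in which the tool goes at most 62.5 mm and 10.7 degrees, less where a joint would pass 70% of its speed; a pose out of reach is approached as far as the arm can. A call with a gripper value outside its range is refused whole. The fingers move at their own pace and stop on an object; "newtons" is the grip in N (left out, the last holds). Time passes only in rows, so rows that repeat a pose let the fingers close. It gives the time, the measured TCP pose, the force and the opening at its end, in the units of the state.
- get_state(): the state, without advancing time (a new reading comes with each control period).
- capture(name): name is "scene" or "top" or "wrist"; returns a dict with "color" (480x640x3 uint8, red, green, blue), "camera_matrix" (3x3 intrinsics, pixels), "xyz" and "rotation" of the camera in the world; the wrist camera has in their place "T_tool_cam" (4x4, takes a point from camera to tool coordinates, whose origin is the TCP and whose axes are the flange's). Camera axes: x right, y up, looking along -z (the intrinsics and any distortion apply to the point x, -y, -z); pixel columns grow to the right and rows downward; lengths in m; the calibration is good to about 2 mm. A picture is of the moment at which its call begins: read the wrist's pose just before it. There is no depth.
- close_job(): hands the job in, once; it reports no verdict.
The state is a dict: "time_s": time; "joints": joint angles; "qd": joint speeds; "joint_torque": joint torques, N m; "tcp_pos": TCP position; "eef_rot": TCP orientation; "contact_force": force on the tool from outside, world axes, zero at the start; "moment": the same for the moment, N m; "gripper_width": finger opening in m.
Only numpy, scipy, OpenCV 4.12 (cv2) and the standard library are available. Lean on these libraries where they do the work, as an engineer would, in place of code of your own. Each camera call takes 0.05 s, during which the arm holds its last target.

### The job

Close the valve carton so no grit gets in: fold the plain flap down flat first, then the flap with the yellow tape edge flat over it. Then pick up the blue tray by its orange grip and, without tipping it or letting the loose brass ball out of its pocket, hold it out for the fitter: level and still, about 10 cm above the middle of the closed carton, its long side along the carton's long side. Finish while still holding it there, with nothing else carrying it, and leave the other things on the bench alone.

Things in the scene. Friction and masses are not known exactly. Their poses are not given: they have to be found in the camera images.
- carton: Cardboard carton, open on top, fixed to the bench: 200 (its x, long side) x 160 (its y) x 100 mm high, with a grey valve body standing inside. Origin: centre of its underside; z up. The two short end flaps are already folded in. Its two long flaps are hinged on the long upper edges. With both flaps folded down the top is 109 mm above the bench.
- plain_flap (a joint): Angle of the plain cardboard flap, hinged on the carton's -y long edge. 0 = folded flat over the carton, 1.57 = upright, larger = leaning outwards (starts 1.45 to 1.8; stop at 2.2). 196 mm along the hinge, 85 mm from hinge to free edge, 4 mm thick. The stiff crease keeps it where it is left, without springing back; about 1 N at the free edge moves it. It is shut by pushing its outer face inwards and down to the stop at 0.
- taped_flap (a joint): Angle of the flap with a 24 mm yellow tape band along its free edge, hinged on the carton's +y long edge. Values, stiffness and thickness as for the plain flap; 196 mm along the hinge, 95 mm from hinge to free edge. Closed, it lies over the plain flap.
- plain_hinge (a point): Middle of the plain flap's hinge line, at (0, -80, 100) mm in the carton's frame; axes as the carton's. The flap's inner face passes through the line, its outer face is 4 mm off.
- taped_hinge (a point): Middle of the taped flap's hinge line, at (0, +80, 105) mm in the carton's frame; axes as the carton's. The flap's inner face passes through the line, its outer face is 4 mm off.
- plain_edge (a point): Middle of the plain flap's free edge; moves with the flap.
- taped_edge (a point): Middle of the taped flap's free edge; moves with the flap.
- tray_grip (a point): Centre of the orange upright grip on the loose blue tray, 47 mm above the tray's underside. The grip is a plate 50 mm long (tray's x), 14 mm thick (tray's y), rising from the 12 mm thick tray to 73 mm above its underside. Axes are the tray's: x along its long side towards the pocket with the ball, z up. Tray 170 x 80 mm, about 0.35 kg; with the ball the balance point lies 13 mm from this point towards the ball (roughly 10 to 16 mm).
- tray_pocket (a point): Where the ball's centre is when it lies in the middle of its pocket: 55 mm along the tray's x from the grip's centre, 20 mm above the tray's underside. Axes as the tray's. The round pocket is 42 mm wide and 7 mm deep; an identical pocket at the tray's other end is empty.
- ball_center (a point): Centre of the loose brass ball, 30 mm across, 0.11 kg. It rolls freely up to 6 mm off the middle of its pocket.
- nozzle: Copper torch nozzle standing upright, 26 mm wide, 65 mm high. Origin under its centre. Leave alone.
- spray: Green spray can standing upright, 60 mm wide, 120 mm high. Origin under its centre. Leave alone.
- magnet: Red welding magnet block, 90 x 50 x 32 mm. Origin under its centre. Leave alone.
There are look-alikes about, which are no part of the job. Of the things that look like the part that bears tray_grip, the middle-sized one is meant. Of the things shaped like the part that bears ball_center, the brass one is meant.

How it is judged:
By the outcome, as a careful person would: the job done as asked, in the order asked, and still so for the second after the job is handed in, while the arm keeps its last pose, push and grip.
It also fails if it takes over 64 s, if anything falls off the work surface, if the arm or the gripper's body presses on something with over 40 N, if the wrist force passes 120 N, or if a joint passes its speed limit or range.

## Working session

There is one attempt and no reset: what is moved stays moved. The work goes in short steps, Python scripts to look and compute and a tool call to move; the robot and the scene stay as the last step left them, time stands still between calls to the robot, and variables do not carry over. Pictures are saved under pics/ and viewed, and the job is handed in when it is done.

Besides the shell and the picture viewer there is one more tool, called after "Call:" as name(argument=value, ...), one argument or row to a line, values as JSON. apply_moves: Moves the arm, as the interface text tells. Its arguments: {"type":"object","properties":{"commands":{"type":"array","items":{"type":"object","properties":{"grip":{"type":"number"},"dp":{"type":"array","items":{"type":"number"}},"yaw":{"type":"number"}}}},"newtons":{"type":"number"}},"required":["commands"]}

```bash
ls; mkdir -p pics; python3 - <<'E'
from plant import get_state, capture
import cv2
s=get_state(); print(s)
for n in ("scene","top","wrist"):
    c=capture(n); cv2.imwrite(f"pics/{n}0.png",c["color"][:,:,::-1])
    print(n,{k:(v.tolist() if hasattr(v,'tolist') else v) for k,v in c.items() if k!="color"})
E
```

```text
pics
{'time_s': 0.0, 'joints': array([-5.79212655e+01,  2.05907557e+01,  6.33116209e-01, -2.12844496e-02,
       -7.01347303e+01, -1.65060232e+01]), 'qd': array([ 0.10316894,  0.02741104, -0.10401682, -0.0285025 , -0.04461442,
        0.00678585]), 'joint_torque': array([-5.36384887e-04, -5.82721031e+01,  2.93068510e+01,  6.99753553e+00,
        6.93037538e-03, -1.14324419e-04]), 'tcp_pos': array([ 0.18104925, -0.64975466,  0.22562169]), 'eef_rot': array([ 1.79905751e+02, -7.06233628e-03, -1.64434532e+02]), 'contact_force': array([-0.0661147 , -0.12292772,  0.16402736]), 'moment': array([-0.02431443, -0.02819029,  0.00794632]), 'gripper_width': 0.08765007182483699}
scene {'camera_matrix': [[572.9302820163394, 0.0, 314.55384072520906], [0.0, 572.9302820163394, 231.10728749944093], [0.0, 0.0, 1.0]], 'xyz': [1.0065992784223012, 0.3656994055661877, 0.9189957061826725], 'rotation': [31.61272644904751, 0.5431996852193315, 129.01177943954687]}
top {'camera_matrix': [[474.76966491521557, 0.0, 319.28560111536603], [0.0, 474.76966491521557, 243.40512572865407], [0.0, 0.0, 1.0]], 'xyz': [0.47209228062581415, 0.04810953504532336, 0.9641615599555373], 'rotation': [10.07348365335674, -2.035365218562457, -89.47225755597388]}
wrist {'camera_matrix': [[347.47810681772984, 0.0, 319.21402842350136], [0.0, 347.47810681772984, 236.01792400166772], [0.0, 0.0, 1.0]], 'T_tool_cam': [[0.0005589468932166911, 0.9673214519611233, 0.253552551070178, 0.06782572102383945], [0.9999993474431467, -0.0002880567306080642, -0.0011055028726382795, 0.0008716317343925306], [-0.0009963391250090272, 0.2535530035301192, -0.967320981737295, -0.1581372512881374], [0.0, 0.0, 0.0, 1.0]]}
```

View pics/scene0.png

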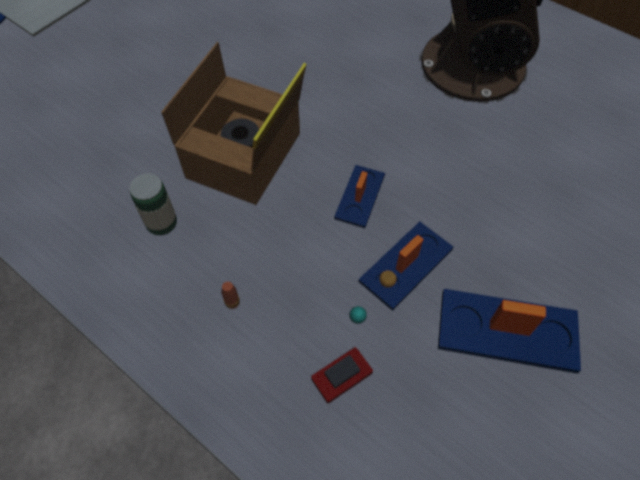

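View pics/top0.png

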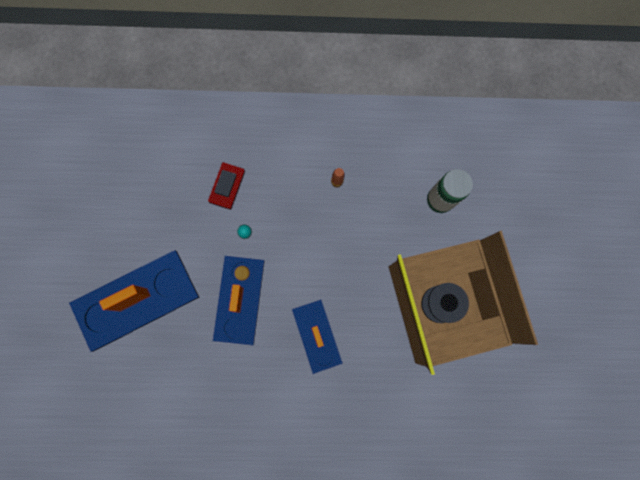

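View pics/wrist0.png

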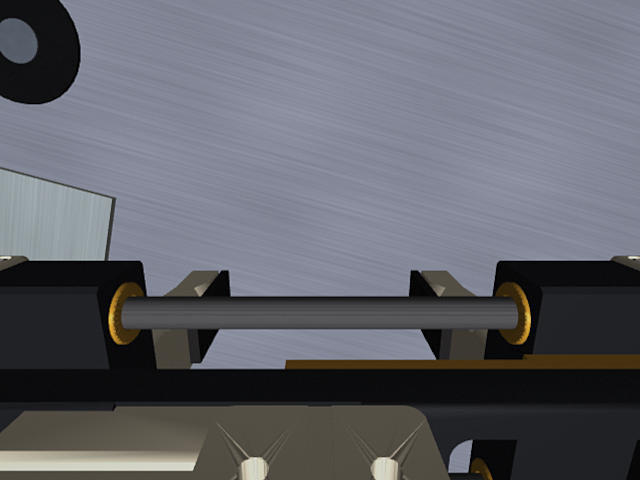

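The top view shows three blue trays with orange grips: large (134,298), middle (238,300) and small (317,336). The middle one is the middle-sized tray and holds the brass ball at (241,272). The ball at (244,231) is teal, so it's a look-alike. The carton is at (455,305), with the yellow tape edge on its left side (+y). I'll enlarge to confirm.

```bash
cat > h.py <<'E'
import numpy as np, cv2
from scipy.spatial.transform import Rotation as R
from plant import get_state, capture
def Rm(rpy): return R.from_euler('xyz',rpy,degrees=True).as_matrix()
def cam(c,s=None):
    if 'xyz' in c: return np.array(c['xyz']),Rm(c['rotation'])
    T=np.array(c['T_tool_cam']); Rt=Rm(s['eef_rot'])
    return np.array(s['tcp_pos'])+Rt@T[:3,3], Rt@T[:3,:3]
def ray(c,uv,s=None):
    o,Rc=cam(c,s); K=np.array(c['camera_matrix'])
    d=np.linalg.inv(K)@np.array([uv[0],uv[1],1.]); d=np.array([d[0],-d[1],-d[2]])
    d=Rc@d; return o,d/np.linalg.norm(d)
def onz(c,uv,z,s=None):
    o,d=ray(c,uv,s); return o+d*(z-o[2])/d[2]
def tri(r1,r2):
    (o1,d1),(o2,d2)=r1,r2
    A=np.stack([d1,-d2],1); t=np.linalg.lstsq(A,o2-o1,rcond=None)[0]
    p,q=o1+d1*t[0],o2+d2*t[1]; return (p+q)/2,np.linalg.norm(p-q)
def proj(c,P,s=None):
    o,Rc=cam(c,s); K=np.array(c['camera_matrix']); p=Rc.T@(np.array(P)-o)
    q=K@np.array([p[0],-p[1],-p[2]]); return q[:2]/q[2]
E
python3 - <<'E'
from h import *
t=cv2.imread('pics/top0.png'); s=cv2.imread('pics/scene0.png')
a=cv2.resize(t[225:385,380:545],None,fx=3.6,fy=3.6,interpolation=cv2.INTER_CUBIC)
b=cv2.resize(t[215:385,60:350],None,fx=2.7,fy=2.7,interpolation=cv2.INTER_CUBIC)
c=cv2.resize(s[35:210,150:320],None,fx=3.4,fy=3.4,interpolation=cv2.INTER_CUBIC)
d=cv2.resize(s[150:380,320:590],None,fx=2.6,fy=2.6,interpolation=cv2.INTER_CUBIC)
for n,i in zip("abcd",(a,b,c,d)): cv2.imwrite(f'pics/crop_{n}.png',cv2.convertScaleAbs(i,alpha=1.6))
E
```

```text
(no output)
```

View pics/crop_a.png

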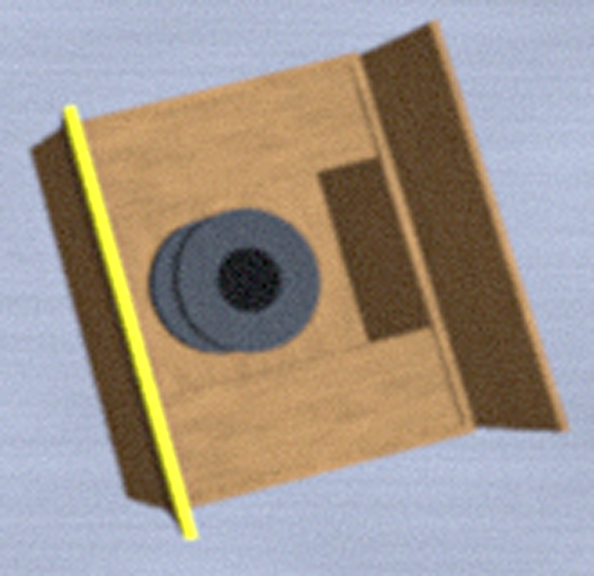

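View pics/crop_b.png

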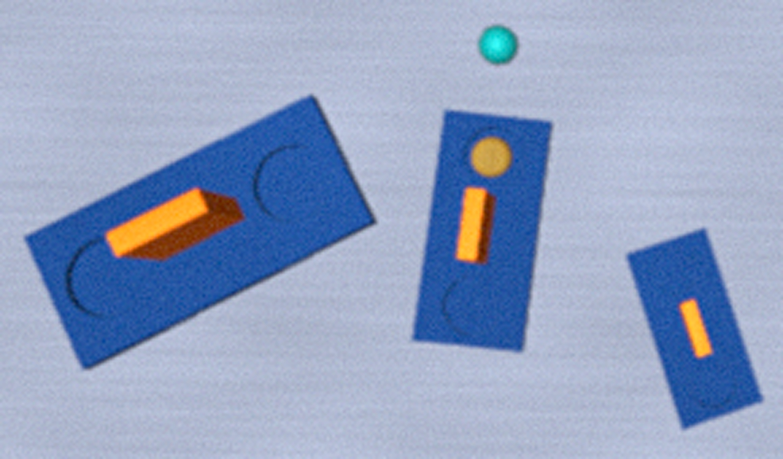

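View pics/crop_c.png

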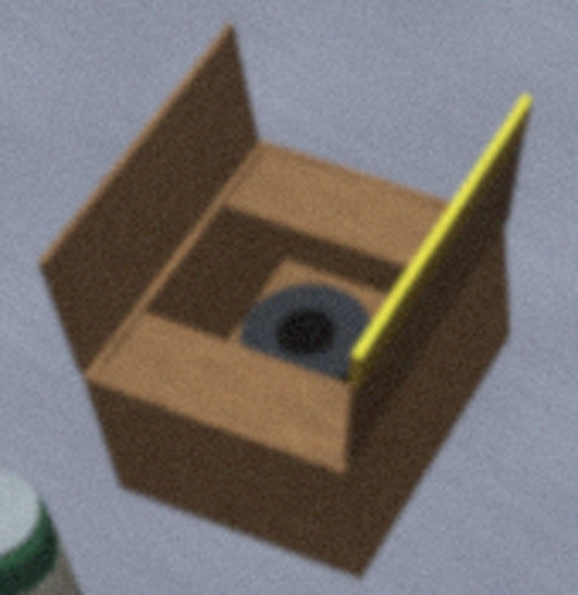

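View pics/crop_d.png

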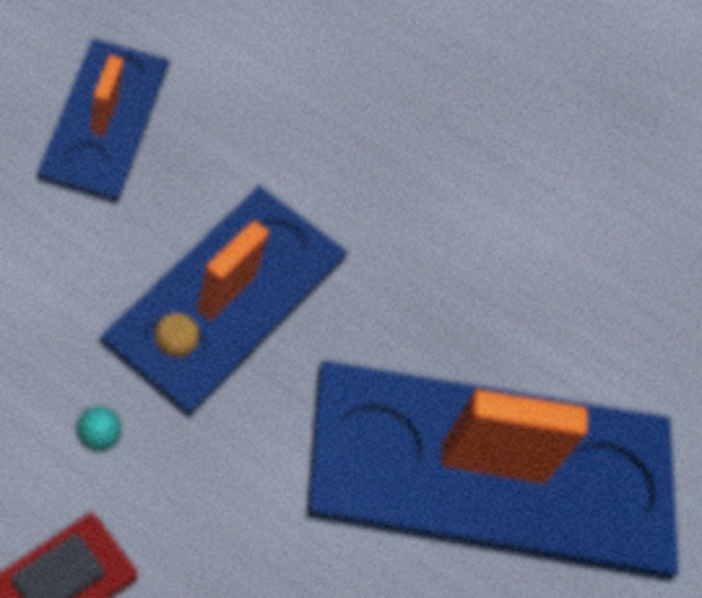

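```bash
python3 - <<'E'
from h import *
np.set_printoptions(precision=4,suppress=True)
T=capture('top');S=capture('scene')
a=lambda x,y:(380+x/3.6,225+y/3.6); c=lambda x,y:(150+x/3.4,35+y/3.4)
b=lambda x,y:(60+x/2.7,215+y/2.7); d=lambda x,y:(320+x/2.6,150+y/2.6)
P={'plainedge+x':(a(435,20),c(42,265)),'plainedge-x':(a(567,430),c(232,25)),
'plainhinge+x':(a(360,52),c(88,378)),'plainhinge-x':(a(475,428),c(258,148)),
'tapedge+x':(a(70,105),c(355,360)),'tapedge-x':(a(192,538),c(527,97)),
'gripcorner1':(b(466,188),d(209,268)),'gripcorner2':(b(487,190),d(218,278)),'gripc3':(b(478,263),d(268,232)),'gripc4':(b(457,261),d(252,222)),
'ball':(b(491,158),d(177,334)),
'tray1':(b(445,110),d(102,340)),'tray2':(b(552,123),d(190,412)),'tray3':(b(523,350),d(345,254)),'tray4':(b(414,338),d(260,188)),}
for k,(u,v) in P.items():
    p,e=tri(ray(T,u),ray(S,v)); print(k,p,'gap %.4f'%e)
for u in [(30,148),(128,497)]: print('bottom top',onz(T,a(*u),0))
for u in [(120,487),(360,577),(510,335)]: print('bottom scene',onz(S,c(*u),0))
for n,u in dict(nozzle=(338,184),spray=(440,205),magnet=(227,186),teal=(244.5,231.5)).items(): print(n,onz(T,u,0.0))
print('spray top',onz(T,(457,184),.12))
E
```

```text
plainedge+x [ 0.6371 -0.2859  0.182 ] gap 0.0047
plainedge-x [ 0.4475 -0.3346  0.1836] gap 0.0052
plainhinge+x [ 0.6367 -0.2804  0.0975] gap 0.0071
plainhinge-x [ 0.4456 -0.3335  0.091 ] gap 0.0039
tapedge+x [ 0.592  -0.1087  0.1955] gap 0.0038
tapedge-x [ 0.4005 -0.1585  0.1964] gap 0.0035
gripcorner1 [0.5512 0.1759 0.0777] gap 0.0057
gripcorner2 [0.5473 0.1723 0.0567] gap 0.0126
gripc3 [0.4961 0.1775 0.0544] gap 0.0139
gripc4 [0.5023 0.179  0.0752] gap 0.0089
ball [0.5767 0.1709 0.0176] gap 0.0026
tray1 [0.62   0.1725 0.0759] gap 0.0559
tray2 [ 0.5999  0.1654 -0.0581] gap 0.0731
tray3 [ 0.4217  0.1828 -0.0589] gap 0.0729
tray4 [0.4638 0.1863 0.0792] gap 0.0538
bottom top [ 0.5986 -0.1271  0.    ]
bottom top [ 0.405  -0.1784  0.    ]
bottom scene [ 0.6377 -0.2775  0.    ]
bottom scene [ 0.597  -0.1239  0.    ]
bottom scene [ 0.4043 -0.1729  0.    ]
nozzle [ 0.7719 -0.023   0.    ]
spray [ 0.7302 -0.2391  0.    ]
magnet [0.7629 0.2099 0.    ]
teal [0.6663 0.1699 0.    ]
spray top [ 0.7391 -0.2369  0.12  ]
```

```bash
python3 - <<'E'
from h import *
np.set_printoptions(precision=4,suppress=True)
T=capture('top');S=capture('scene')
b=lambda x,y:(60+x/2.7,215+y/2.7); d=lambda x,y:(320+x/2.6,150+y/2.6)
P={'grip+x+y':(b(466,188),d(218,278)),'grip+x-y':(b(487,190),d(209,268)),'grip-x-y':(b(478,263),d(252,222)),'grip-x+y':(b(457,261),d(268,232)),
'ball':(b(491,158),d(177,334)),
'tray+x+y':(b(445,110),d(190,412)),'tray+x-y':(b(552,123),d(102,340)),'tray-x-y':(b(523,350),d(260,188)),'tray-x+y':(b(414,338),d(345,254)),}
r={}
for k,(u,v) in P.items():
    p,e=tri(ray(T,u),ray(S,v)); r[k]=p; print(k,p,'gap %.4f'%e)
for g in('grip','tray'):
    q={k[4:]:p for k,p in r.items() if k.startswith(g)}
    v=q['+x+y']+q['+x-y']-q['-x+y']-q['-x-y']; print(g,sum(q.values())/4,'ang',np.degrees(np.arctan2(v[1],v[0])))
E
```

```text
grip+x+y [0.5504 0.18   0.0684] gap 0.0006
grip+x-y [0.548  0.1682 0.0659] gap 0.0062
grip-x-y [0.4985 0.1714 0.0632] gap 0.0028
grip-x+y [0.4998 0.185  0.0661] gap 0.0019
ball [0.5767 0.1709 0.0176] gap 0.0026
tray+x+y [0.6135 0.2083 0.0064] gap 0.0032
tray+x-y [0.6052 0.129  0.001 ] gap 0.0046
tray-x-y [0.437  0.1455 0.005 ] gap 0.0059
tray-x+y [0.4455 0.2238 0.0053] gap 0.0037
grip [0.5242 0.1762 0.0659] ang -4.694805027220072
tray [0.5253 0.1767 0.0044] ang -5.423318341514754
```

Call:
apply_moves(
  commands=[
    {"grip":0,"dp":[0,0,-5],"yaw":-0.18},
    {"grip":0,"dp":[0,0,-10],"yaw":-0.36},
  ],
  newtons=20,
)

```text
time_s: 0.6
tcp_pos: [0.1811, -0.6501, 0.2366]
eef_rot: [180.0, 0.0, -143.5]
contact_force: [0.0, 0.1, -0.2]
gripper_width: 0.073
```

Call:
apply_moves(
  commands=[
    {"grip":0,"dp":[-30,1.5,0],"yaw":-0.12},
    {"grip":0,"dp":[-80,4,0],"yaw":-0.26},
    {"grip":0,"dp":[-135,7,0],"yaw":-0.4},
    {"grip":0,"dp":[-190,9.5,0],"yaw":-0.54},
    {"grip":0,"dp":[-245,12,0],"yaw":-0.68},
    {"grip":0,"dp":[-300,15,0],"yaw":-0.82},
    {"grip":0,"dp":[-355,18,0],"yaw":-0.96},
    {"grip":0,"dp":[-410,20.5,0],"yaw":-1.1},
    {"grip":0,"dp":[-455,22.5,0],"yaw":-1.192},
    {"grip":0,"dp":[-477,24,0],"yaw":-1.192},
    {"grip":0,"dp":[-477,24,0],"yaw":-1.192},
    {"grip":0,"dp":[-477,24,0],"yaw":-1.192},
  ],
)

```text
time_s: 2.1
tcp_pos: [0.5513, -0.3496, 0.2365]
eef_rot: [180.0, 0.0, -75.6]
contact_force: [0.2, -0.9, 0.1]
gripper_width: 0.0002
```

```bash
python3 - <<'E'
from h import *
s=get_state(); print(s['tcp_pos'],s['eef_rot'],s['joints'])
for n in ("scene","wrist"):
    c=capture(n); cv2.imwrite(f"pics/{n}1.png",cv2.convertScaleAbs(c["color"][:,:,::-1],alpha=1.5))
E
```

```text
[ 0.55128309 -0.3495867   0.23652575] [ 1.79980838e+02  7.17761042e-03 -7.55758232e+01] [-1.52913825e+01  1.81583133e+01 -1.49005023e+00  3.46601605e-03
 -7.03718362e+01  2.97143957e+01]
```

View pics/scene1.png

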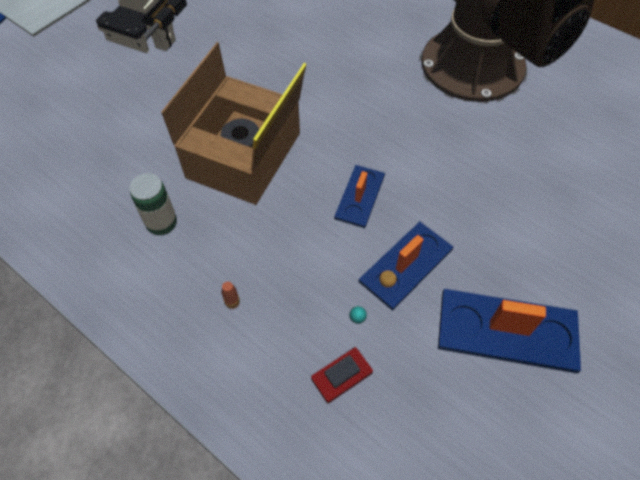

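View pics/wrist1.png

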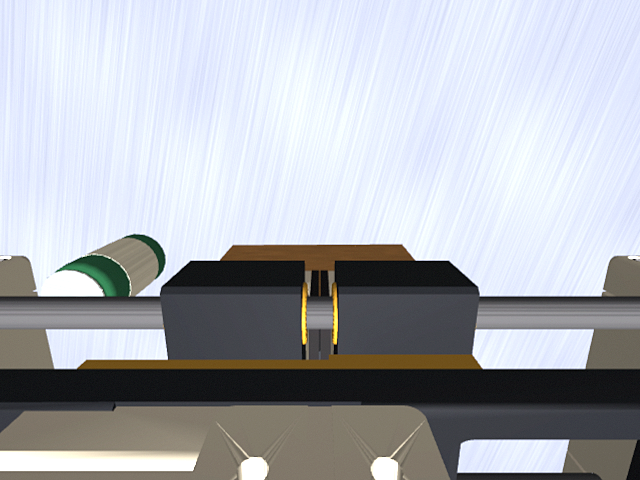

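Call:
apply_moves(
  commands=[
    {"grip":0,"dp":[0,0,40],"yaw":0},
    {"grip":0,"dp":[-8,0,77],"yaw":0},
    {"grip":0,"dp":[-18,0,77],"yaw":0},
    {"grip":0,"dp":[-26,0,77],"yaw":0},
    {"grip":0,"dp":[-32,0,76.5],"yaw":0},
    {"grip":0,"dp":[-37,0,76.5],"yaw":0},
    {"grip":0,"dp":[-42,0,77],"yaw":0},
    {"grip":0,"dp":[-47,0,78],"yaw":0},
    {"grip":0,"dp":[-52,0,79],"yaw":0},
    {"grip":0,"dp":[-57,0,81],"yaw":0},
    {"grip":0,"dp":[-62,0,82.5],"yaw":0},
    {"grip":0,"dp":[-62,0,82.5],"yaw":0},
  ],
)

```text
time_s: 3.7
tcp_pos: [0.5361, -0.2886, 0.1537]
eef_rot: [180.0, 0.0, -75.5]
contact_force: [-0.2, -0.4, -0.5]
gripper_width: 0.0006
```

```bash
python3 - <<'E'
from h import *
s=get_state(); print(s['tcp_pos'],s['eef_rot'],s['contact_force'])
a=[]
for n in ("scene","top"):
    c=capture(n)["color"][:,:,::-1]; c=c[20:260,120:360] if n=="scene" else c[200:440,350:590]
    a.append(cv2.resize(c,(400,400)))
cv2.imwrite("pics/p2.png",cv2.convertScaleAbs(np.hstack(a),alpha=1.6))
E
```

```text
[ 0.5360589  -0.28860629  0.15372344] [ 1.79961393e+02  3.17986373e-02 -7.54858692e+01] [-0.18389226 -0.40720173 -0.4975794 ]
```

View pics/p2.png

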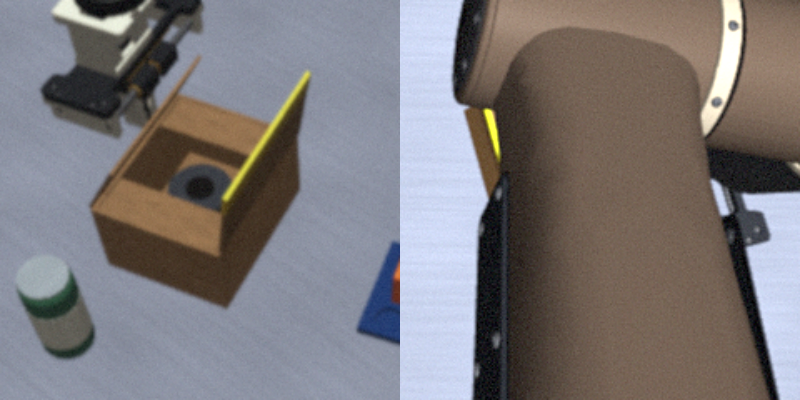

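Call:
apply_moves(
  commands=[
    {"grip":0,"dp":[-5,0,2.5],"yaw":0},
    {"grip":0,"dp":[-9,0,5.5],"yaw":0},
    {"grip":0,"dp":[-13,0,9],"yaw":0},
    {"grip":0,"dp":[-17,0,12.5],"yaw":0},
    {"grip":0,"dp":[-20.5,0,16.5],"yaw":0},
    {"grip":0,"dp":[-23.5,0,20.5],"yaw":0},
    {"grip":0,"dp":[-26,0,25],"yaw":0},
    {"grip":0,"dp":[-28.5,0,29.5],"yaw":0},
    {"grip":0,"dp":[-30.5,0,34],"yaw":0},
    {"grip":0,"dp":[-32,0,39.5],"yaw":0},
    {"grip":0,"dp":[-33,0,44],"yaw":0},
    {"grip":0,"dp":[-33,0,44],"yaw":0},
  ],
)

```text
time_s: 5.3
tcp_pos: [0.5279, -0.257, 0.1096]
eef_rot: [180.0, 0.0, -75.5]
contact_force: [-0.6, -0.1, 1.0]
gripper_width: 0.0005
```

Call:
apply_moves(
  commands=[
    {"grip":0,"dp":[0,0,2],"yaw":0},
    {"grip":0,"dp":[0,0,4],"yaw":0},
    {"grip":0,"dp":[0,0,5.5],"yaw":0},
    {"grip":0,"dp":[0,0,5.5],"yaw":0},
  ],
)

```text
time_s: 5.8
tcp_pos: [0.5281, -0.2572, 0.1045]
eef_rot: [180.0, -0.0, -75.5]
contact_force: [-0.3, 0.4, 0.0]
gripper_width: 0.0007
```

Call:
apply_moves(
  commands=[
    {"grip":0,"dp":[0,0,1],"yaw":0},
    {"grip":0,"dp":[0,0,2],"yaw":0},
    {"grip":0,"dp":[0,0,2],"yaw":0},
  ],
)

```text
time_s: 6.18
tcp_pos: [0.5283, -0.2572, 0.1041]
eef_rot: [-180.0, -0.0, -75.5]
contact_force: [-4.0, 2.9, 12.6]
gripper_width: 0.0004
```

Call:
apply_moves(
  commands=[
    {"grip":0,"dp":[0,0,-20],"yaw":0},
    {"grip":0,"dp":[0,0,-70],"yaw":0},
    {"grip":0,"dp":[0,0,-130],"yaw":0},
    {"grip":0,"dp":[-30,0,-135],"yaw":0},
    {"grip":0,"dp":[-80,0,-135],"yaw":0},
    {"grip":0,"dp":[-130,0,-135],"yaw":0},
    {"grip":0,"dp":[-160,0,-135],"yaw":0},
    {"grip":0,"dp":[-160,0,-135],"yaw":0},
  ],
)

```text
time_s: 7.18
tcp_pos: [0.4878, -0.1007, 0.238]
eef_rot: [-179.9, 0.0, -75.4]
contact_force: [0.2, -0.9, 0.2]
gripper_width: 0.0003
```

```bash
python3 - <<'E'
from h import *
s=get_state(); print(s['tcp_pos'],s['eef_rot'],s['contact_force'])
a=[]
for n in ("scene","top"):
    c=capture(n)["color"][:,:,::-1]; c=c[20:260,120:360] if n=="scene" else c[200:440,350:590]
    a.append(cv2.resize(c,(400,400)))
cv2.imwrite("pics/p3.png",cv2.convertScaleAbs(np.hstack(a),alpha=1.6))
E
```

```text
[ 0.48775871 -0.10070501  0.23801613] [-1.79937324e+02  7.24965882e-03 -7.53514669e+01] [ 0.20147597 -0.91421379  0.21637314]
```

View pics/p3.png

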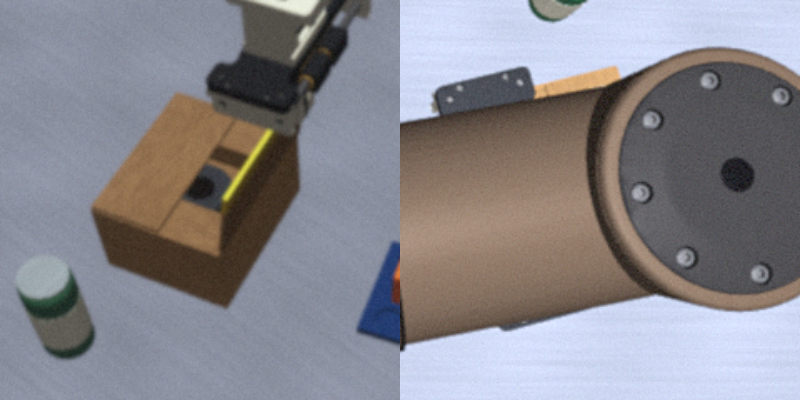

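Call:
apply_moves(
  commands=[
    {"grip":0,"dp":[0,0,35],"yaw":0},
    {"grip":0,"dp":[8,0,69],"yaw":0},
    {"grip":0,"dp":[18,0,70],"yaw":0},
    {"grip":0,"dp":[27,0,70],"yaw":0},
    {"grip":0,"dp":[32.5,0,69],"yaw":0},
    {"grip":0,"dp":[38,0,68],"yaw":0},
    {"grip":0,"dp":[44,0,68],"yaw":0},
    {"grip":0,"dp":[49.5,0,68.5],"yaw":0},
    {"grip":0,"dp":[55,0,69.5],"yaw":0},
    {"grip":0,"dp":[60.5,0,70.5],"yaw":0},
    {"grip":0,"dp":[66,0,72.5],"yaw":0},
    {"grip":0,"dp":[71,0,74.5],"yaw":0},
  ],
)

```text
time_s: 8.78
tcp_pos: [0.5058, -0.1713, 0.1627]
eef_rot: [180.0, 0.0, -75.5]
contact_force: [0.1, 1.4, -0.3]
gripper_width: 0.0004
```

Call:
apply_moves(
  commands=[
    {"grip":0,"dp":[5,0,3],"yaw":0},
    {"grip":0,"dp":[9.5,0,6],"yaw":0},
    {"grip":0,"dp":[14,0,9.5],"yaw":0},
    {"grip":0,"dp":[18,0,13.5],"yaw":0},
    {"grip":0,"dp":[22,0,18],"yaw":0},
    {"grip":0,"dp":[25.5,0,22.5],"yaw":0},
    {"grip":0,"dp":[28,0,27.5],"yaw":0},
    {"grip":0,"dp":[30.5,0,32.5],"yaw":0},
    {"grip":0,"dp":[32.5,0,38],"yaw":0},
    {"grip":0,"dp":[34.5,0,43.5],"yaw":0},
    {"grip":0,"dp":[35.5,0,49],"yaw":0},
    {"grip":0,"dp":[35.5,0,49],"yaw":0},
  ],
)

```text
time_s: 10.28
tcp_pos: [0.5145, -0.2054, 0.1135]
eef_rot: [180.0, 0.0, -75.5]
contact_force: [0.6, 0.1, 0.5]
gripper_width: 0.0001
```

Call:
apply_moves(
  commands=[
    {"grip":0,"dp":[0,0,2],"yaw":0},
    {"grip":0,"dp":[0,0,4],"yaw":0},
    {"grip":0,"dp":[0,0,5.5],"yaw":0},
    {"grip":0,"dp":[0,0,6.5],"yaw":0},
    {"grip":0,"dp":[0,0,6.5],"yaw":0},
  ],
)

```text
time_s: 10.9
tcp_pos: [0.5151, -0.2054, 0.1091]
eef_rot: [-179.9, -0.0, -75.5]
contact_force: [-4.0, 2.3, 12.5]
gripper_width: 0.0003
```

Call:
apply_moves(
  commands=[
    {"grip":0,"dp":[0,0,-20],"yaw":0},
    {"grip":0,"dp":[0,0,-70],"yaw":0},
    {"grip":0,"dp":[-20,-6,-120],"yaw":-0.1},
    {"grip":0,"dp":[-70,-20,-140],"yaw":-0.25},
    {"grip":0,"dp":[-120,-34,-150],"yaw":-0.42},
    {"grip":0,"dp":[-170,-48,-150],"yaw":-0.58},
    {"grip":0.5,"dp":[-220,-63,-150],"yaw":-0.75},
    {"grip":1,"dp":[-270,-77,-150],"yaw":-0.92},
    {"grip":1,"dp":[-320,-91,-150],"yaw":-1.1},
    {"grip":1,"dp":[-355,-102,-150],"yaw":-1.23},
    {"grip":1,"dp":[-367,-105,-150],"yaw":-1.23},
    {"grip":1,"dp":[-367,-105,-150],"yaw":-1.23},
  ],
)

```text
time_s: 12.4
tcp_pos: [0.5243, 0.1765, 0.2573]
eef_rot: [180.0, 0.0, -5.1]
contact_force: [0.1, -0.5, -0.2]
gripper_width: 0.055
```

```bash
python3 - <<'E'
from h import *
s=get_state(); print(s['tcp_pos'],s['eef_rot'],s['gripper_width'])
for n in ("wrist","top","scene"):
    c=capture(n)["color"][:,:,::-1]
    cv2.imwrite(f"pics/{n}4.png",cv2.convertScaleAbs(c,alpha=1.3 if n=='wrist' else 1.6))
E
```

```text
[0.5243261  0.17653929 0.25727998] [ 1.79979899e+02  2.91843403e-02 -5.07033385e+00] 0.05502027040390272
```

View pics/wrist4.png

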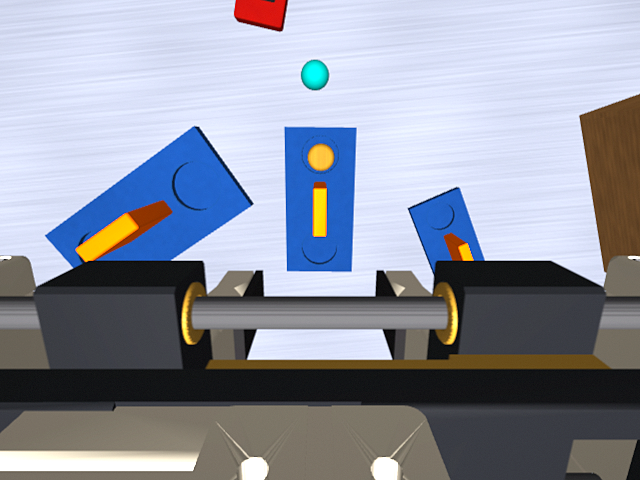

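View pics/top4.png

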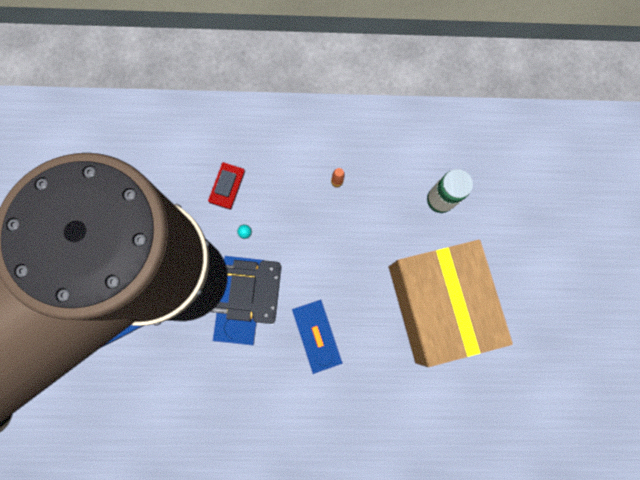

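View pics/scene4.png

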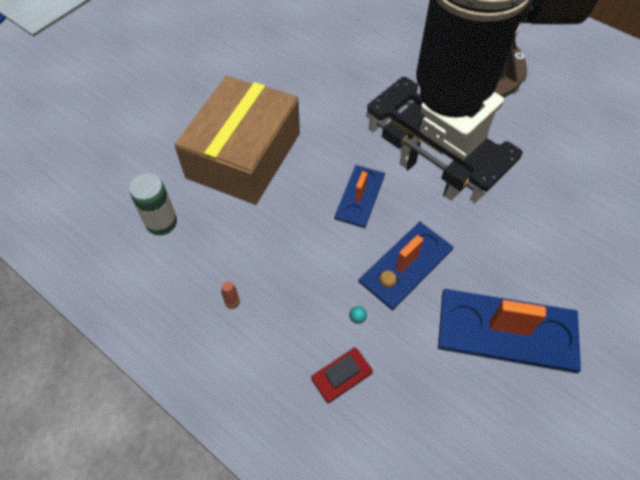

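The wrist view shows the middle tray with its grip top at about (320,210) and the ball at (320,157), still in its pocket. In the top view the carton is closed, with the yellow band at about (458,302). Next I'll measure the grip from the wrist and scene views together.

```bash
python3 - <<'E'
from h import *
np.set_printoptions(precision=4,suppress=True)
s=get_state(); W=capture('wrist'); S=capture('scene'); T=capture('top')
hsv=cv2.cvtColor(W['color'],cv2.COLOR_RGB2HSV)
def blob(mask,near):
    n,l,st,ce=cv2.connectedComponentsWithStats(mask); 
    i=min(range(1,n),key=lambda k:np.hypot(*(ce[k]-near))-(st[k,4]>30)*1000)
    cs,_=cv2.findContours((l==i).astype(np.uint8),cv2.RETR_EXTERNAL,cv2.CHAIN_APPROX_NONE)
    return cv2.minAreaRect(cs[0]),ce[i],st[i]
mo=cv2.inRange(hsv,(8,150,170),(28,255,255))
g,cg,_=blob(mo,(320,210)); bl,cb,_=blob(mo,(320,157)); print('grip',g,cg,'ball',cb)
print('px vals',W['color'][186,320],W['color'][210,320],W['color'][157,320])
mb=cv2.inRange(hsv,(100,120,60),(125,255,255)); t,ct,_=blob(mb,(320,200)); print('tray',t)
for name,rect,z in(('grip',g,.073),('tray',t,.012)):
    q=np.array([onz(W,p,z,s) for p in cv2.boxPoints(rect)]); c=q.mean(0)
    e=[q[(i+1)%4]-q[i] for i in range(4)]; L=max(e,key=np.linalg.norm)
    print(name,c,[round(np.linalg.norm(v),4) for v in e[:2]],'ang',np.degrees(np.arctan2(L[1],L[0]))%180)
    for p in cv2.boxPoints(rect):print(p)
print('ball',onz(W,cb,.020,s))
# scene grip top
hs=cv2.cvtColor(S['color'],cv2.COLOR_RGB2HSV); ms=cv2.inRange(hs,(5,150,170),(28,255,255)); gs,cs_,_=blob(ms,(412,250)); print('scene',gs,cs_)
print('grip top tri',tri(ray(W,g[0],s),ray(S,gs[0])), 'onz scene',onz(S,gs[0],.073))
# carton top in top view
ht=cv2.cvtColor(T['color'],cv2.COLOR_RGB2HSV); 
my=cv2.inRange(ht,(26,180,120),(34,255,255)); y,_,_=blob(my,(458,302)); print('yellow',y)
E
python3 - <<'E'
import cv2
t=cv2.imread('pics/top4.png'); cv2.imwrite('pics/ct.png',cv2.resize(t[225:385,375:535],None,fx=3.6,fy=3.6,interpolation=cv2.INTER_CUBIC))
t=cv2.imread('pics/scene4.png'); cv2.imwrite('pics/cs.png',cv2.resize(t[60:220,165:325],None,fx=3.6,fy=3.6,interpolation=cv2.INTER_CUBIC))
E
```

```text
grip ((317.9999694824219, 211.99998474121094), (47.99999237060547, 11.999998092651367), 90.0) [318.     211.9244] ball [318.9307 157.5043]
px vals [113  41   0] [244 170   2] [196 148  48]
tray ((317.56298828125, 199.09376525878906), (71.14987182617188, 143.21395874023438), 0.8184555768966675)
grip [0.5269 0.1773 0.073 ] [np.float64(0.0118), np.float64(0.0489)] ang 174.58779631497848
[312. 188.]
[324. 188.]
[324. 236.]
[312. 236.]
tray [0.5266 0.1782 0.012 ] [np.float64(0.1689), np.float64(0.079)] ang 175.5048027919042
[280.9688 270.1853]
[283.0145 126.9859]
[354.1572 128.0023]
[352.1115 271.2016]
ball [0.5784 0.1718 0.02  ]Traceback (most recent call last):
  File "<stdin>", line 21, in <module>
  File "<stdin>", line 7, in blob
ValueError: min() iterable argument is empty
```

View pics/ct.png

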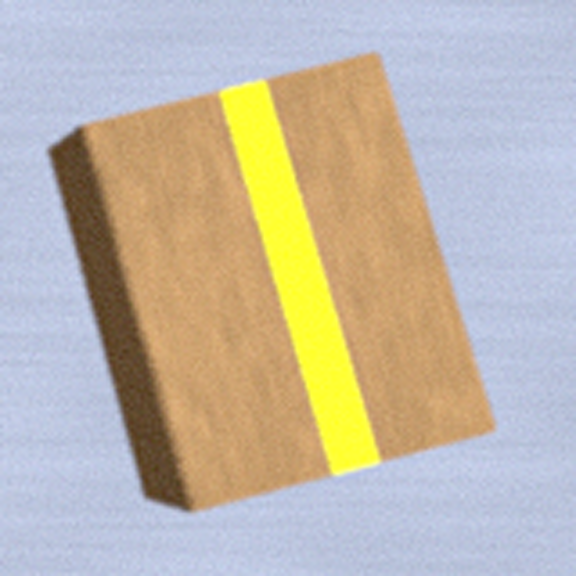

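View pics/cs.png

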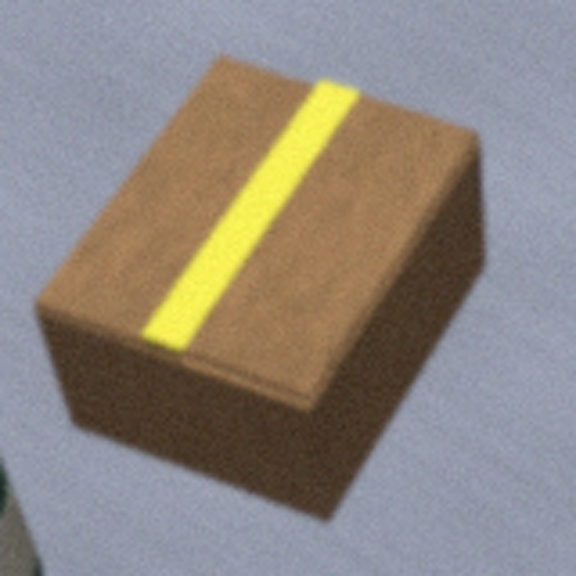

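```bash
python3 - <<'E'
from h import *
np.set_printoptions(precision=4,suppress=True)
s=get_state(); W=capture('wrist'); S=capture('scene'); T=capture('top')
print('grip top',tri(ray(W,(318,212),s),ray(S,(411.06,246.15))))
ct=lambda x,y:(375+x/3.6,225+y/3.6); cs=lambda x,y:(165+x/3.6,60+y/3.6)
tp=[(85,127),(190,512),(497,430),(380,53)]; sc=[(310,408),(478,132),(222,57),(38,303)]
Z=[.107,.107,.104,.104]
q=[]
for a,b,z in zip(tp,sc,Z):
    p,e=tri(ray(T,ct(*a)),ray(S,cs(*b))); A=onz(T,ct(*a),z);B=onz(S,cs(*b),z); print(p,e,A[:2],B[:2]); q.append((A+B)/2)
q=np.array(q); v=q[0]+q[3]-q[1]-q[2]; print('centre',q.mean(0),'yaw',np.degrees(np.arctan2(v[1],v[0])), np.linalg.norm(v)/2)
# tray underside / top heights: corners W vs S
E
```

```text
grip top (array([0.5267, 0.178 , 0.0707]), np.float64(0.001136808381931643))
[ 0.5958 -0.1269  0.0971] 0.004488681968598634 [ 0.5956 -0.1268] [ 0.5999 -0.1188]
[ 0.4051 -0.1743  0.1072] 0.0012552727027074781 [ 0.4054 -0.1749] [ 0.4048 -0.1738]
[ 0.4446 -0.3315  0.099 ] 0.005038994676138261 [ 0.446  -0.3317] [ 0.4474 -0.3245]
[ 0.6356 -0.2802  0.1021] 0.005944724233563963 [ 0.6369 -0.2822] [ 0.6356 -0.2754]
centre [ 0.5214 -0.226   0.1055] yaw 14.776938065043442 0.19762402781635663
```

Call:
apply_moves(
  commands=[
    {"grip":1,"dp":[5,-0.5,30],"yaw":0},
    {"grip":1,"dp":[10,-1,70],"yaw":0},
    {"grip":1,"dp":[15,-1.3,110],"yaw":0},
    {"grip":1,"dp":[15.3,-1.3,140],"yaw":0},
    {"grip":1,"dp":[15.3,-1.3,155],"yaw":0},
    {"grip":1,"dp":[15.3,-1.3,160],"yaw":0},
    {"grip":1,"dp":[15.3,-1.3,160],"yaw":0},
  ],
)

```text
time_s: 13.72
tcp_pos: [0.5404, 0.1764, 0.0983]
eef_rot: [-180.0, -0.0, -5.0]
contact_force: [-0.8, -0.3, -0.3]
gripper_width: 0.0876
```

```bash
python3 - <<'E'
from h import *
s=get_state(); W=capture('wrist'); print(s['tcp_pos'],s['eef_rot'],s['gripper_width'])
cv2.imwrite("pics/w5.png",cv2.convertScaleAbs(W['color'][:,:,::-1],alpha=1.2))
cv2.imwrite("pics/s5.png",cv2.convertScaleAbs(capture('scene')['color'][:,:,::-1],alpha=1.6))
for dx in(-.038,.012): 
  for dy in (-.007,.007):
    g=np.array([.5268,.1776]);a=np.radians(-5);u=np.array([np.cos(a),np.sin(a)]);v=np.array([-u[1],u[0]])
    p=g+u*(dx+.013)+v*dy; print(proj(W,[*p,.073],s))
E
```

```text
[0.54037059 0.1764393  0.09827896] [-1.79972279e+02 -4.86382467e-02 -5.02215772e+00] 0.08756662587819157
[332.89816324 331.97884765]
[309.11645051 331.96032753]
[333.82061506 250.74784003]
[308.46303929 250.7346906 ]
```

View pics/w5.png

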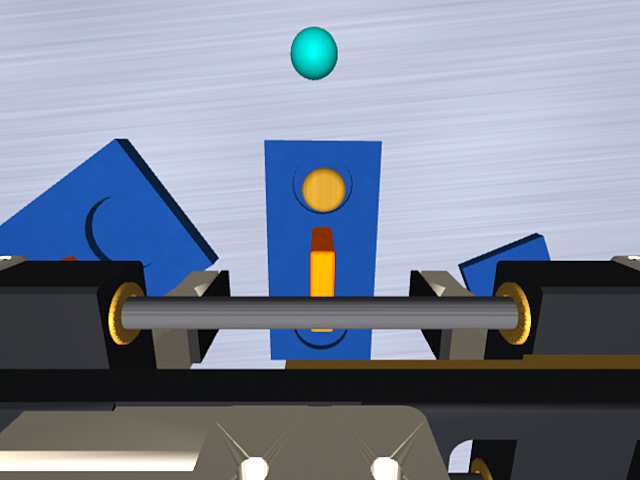

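View pics/s5.png

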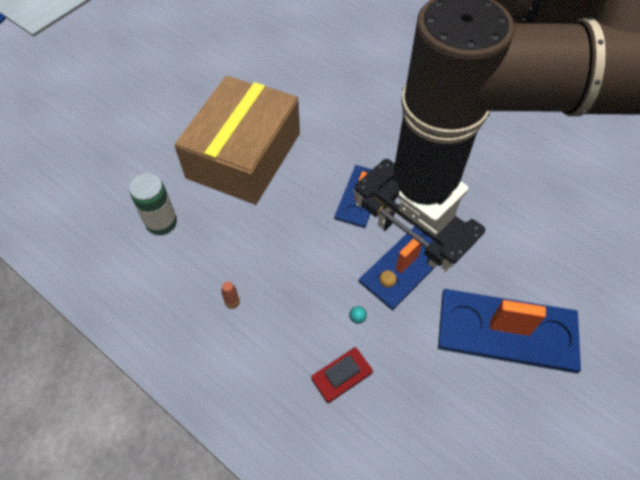

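Call:
apply_moves(
  commands=[
    {"grip":1,"dp":[0,0,20],"yaw":0},
    {"grip":1,"dp":[0,0,40],"yaw":0},
    {"grip":1,"dp":[0,0,60],"yaw":0},
    {"grip":1,"dp":[0,0,70],"yaw":0},
    {"grip":1,"dp":[0,0,70],"yaw":0},
  ],
)

```text
time_s: 14.45
tcp_pos: [0.5399, 0.1762, 0.0276]
eef_rot: [180.0, 0.0, -5.0]
contact_force: [-0.2, 0.4, 1.1]
gripper_width: 0.0876
```

Call:
apply_moves(
  commands=[
    {"grip":0.5,"dp":[0,0,0],"yaw":0},
    {"grip":0.4,"dp":[0,0,0],"yaw":0},
    {"grip":0.3,"dp":[0,0,0],"yaw":0},
    {"grip":0.25,"dp":[0,0,0],"yaw":0},
    {"grip":0.2,"dp":[0,0,0],"yaw":0},
    {"grip":0.1,"dp":[0,0,0],"yaw":0},
    {"grip":0,"dp":[0,0,0],"yaw":0},
    {"grip":0,"dp":[0,0,0],"yaw":0},
    {"grip":0,"dp":[0,0,0],"yaw":0},
  ],
  newtons=20,
)

```text
time_s: 15.58
tcp_pos: [0.5398, 0.176, 0.0275]
eef_rot: [180.0, 0.0, -5.0]
contact_force: [-0.2, -1.5, -0.1]
gripper_width: 0.014
```

Gripped at 14 mm. I'll raise the force to 40 N and lift slowly.

Call:
apply_moves(
  commands=[
    {"grip":0,"dp":[0,0,0],"yaw":0},
    {"grip":0,"dp":[0,0,0],"yaw":0},
    {"grip":0,"dp":[0,0,-1],"yaw":0},
    {"grip":0,"dp":[0,0,-2.5],"yaw":0},
    {"grip":0,"dp":[0,0,-4.5],"yaw":0},
    {"grip":0,"dp":[0,0,-7],"yaw":0},
    {"grip":0,"dp":[0,0,-10],"yaw":0},
    {"grip":0,"dp":[0,0,-13],"yaw":0},
    {"grip":0,"dp":[0,0,-16],"yaw":0},
    {"grip":0,"dp":[0,0,-18],"yaw":0},
    {"grip":0,"dp":[0,0,-19],"yaw":0},
    {"grip":0,"dp":[0,0,-19],"yaw":0},
  ],
  newtons=40,
)

```text
time_s: 17.08
tcp_pos: [0.5399, 0.1762, 0.0466]
eef_rot: [-180.0, -0.0, -5.0]
contact_force: [-0.1, -1.2, -4.0]
gripper_width: 0.0142
```

```bash
python3 - <<'E'
from h import *
s=get_state(); W=capture('wrist'); print(s['tcp_pos'],s['eef_rot'],s['gripper_width'],s['contact_force'],s['moment'])
cv2.imwrite("pics/w6.png",cv2.convertScaleAbs(W['color'][:,:,::-1],alpha=1.2))
c=capture('scene')['color'][:,:,::-1][130:330,320:520]
cv2.imwrite("pics/s6.png",cv2.convertScaleAbs(cv2.resize(c,(600,600)),alpha=1.6))
E
```

```text
[0.53992677 0.17622272 0.04660978] [-1.79994404e+02 -4.13640512e-03 -5.03077047e+00] 0.014216024340973863 [-0.14037986 -1.15991933 -4.02408702] [-0.0607451   0.17202348  0.0168586 ]
```

View pics/w6.png

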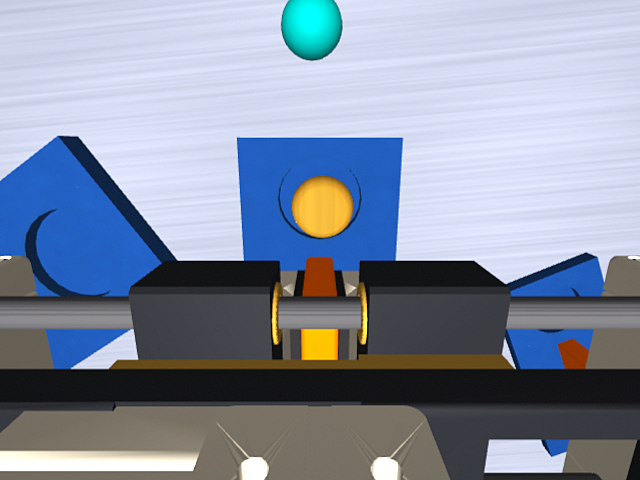

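View pics/s6.png

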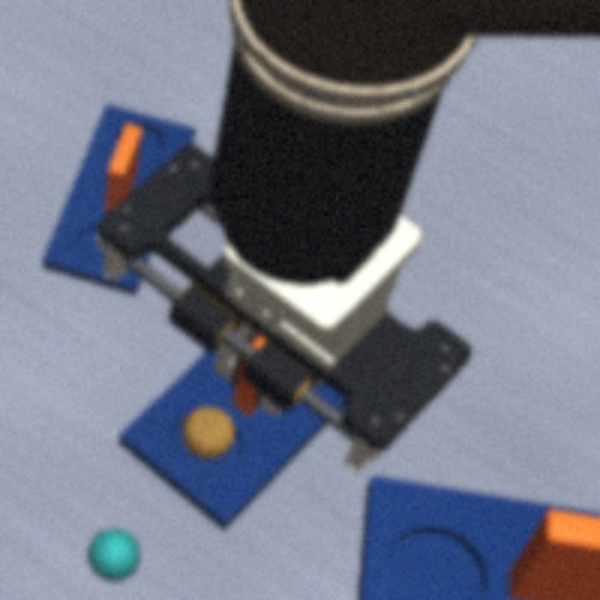

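```bash
cat >> h.py <<'E'
def traychk(W,s,und):
    t=np.array(s['tcp_pos']); Rt=Rm(s['eef_rot'])
    for pitch in (-2,0,2):
        print(pitch,end=' ')
        for x,y in((72,-40),(72,40)):
            p=np.array([x,y,0.]); zt=(und+.012-t[2]) - np.tan(np.radians(pitch))*x/1000
            w=t+Rt@np.array([x/1000,y/1000,-zt]); print(proj(W,w,s),end=' ')
        print()
E
python3 - <<'E'
from h import *
s=get_state(); W=capture('wrist'); print(s['tcp_pos'])
traychk(W,s,s['tcp_pos'][2]-.0275)
hsv=cv2.cvtColor(W['color'],cv2.COLOR_RGB2HSV); m=cv2.inRange(hsv,(100,120,60),(125,255,255))
for x in (245,260,320,380,395): r=np.where(m[:250,x])[0]; print(x,r.min())
for y in (145,160,200,240): r=np.where(m[y,200:440])[0]+200; print(y,r.min(),r.max())
E
```

```text
[0.53985922 0.17616302 0.04649017]
-2 [236.95068585 135.89978868] [405.95624918 135.9954184 ] 
0 [238.15244436 136.0229441 ] [404.69638878 136.117213  ] 
2 [239.31970203 136.14256391] [403.47270658 136.23551014] 
245 138
260 138
320 138
380 138
395 138
145 237 401
160 238 400
200 240 398
240 243 396
```

Call:
apply_moves(
  commands=[
    {"grip":0,"dp":[0,0,-3],"yaw":0},
    {"grip":0,"dp":[0,0,-9],"yaw":0},
    {"grip":0,"dp":[0,0,-19],"yaw":0},
    {"grip":0,"dp":[0,0,-33],"yaw":0},
    {"grip":0,"dp":[0,0,-50],"yaw":0},
    {"grip":0,"dp":[0,0,-69],"yaw":0},
    {"grip":0,"dp":[0,0,-89],"yaw":0},
    {"grip":0,"dp":[0,0,-109],"yaw":0},
    {"grip":0,"dp":[0,0,-128],"yaw":0},
    {"grip":0,"dp":[0,0,-145],"yaw":0},
    {"grip":0,"dp":[0,0,-160],"yaw":0},
    {"grip":0,"dp":[0,0,-172],"yaw":0},
  ],
)

```text
time_s: 18.73
tcp_pos: [0.5399, 0.1762, 0.2196]
eef_rot: [-180.0, -0.0, -5.0]
contact_force: [0.6, -0.5, -4.9]
gripper_width: 0.0139
```

Call:
apply_moves(
  commands=[
    {"grip":0,"dp":[0,0,-9],"yaw":0},
    {"grip":0,"dp":[0,0,-15],"yaw":0},
    {"grip":0,"dp":[0,0,-18],"yaw":0},
    {"grip":0,"dp":[0,0,-18],"yaw":0},
    {"grip":0,"dp":[0,0,-18],"yaw":0},
  ],
)

```text
time_s: 19.35
tcp_pos: [0.5397, 0.1761, 0.2361]
eef_rot: [180.0, 0.0, -5.0]
contact_force: [-0.0, 0.6, -3.8]
gripper_width: 0.0141
```

```bash
python3 - <<'E'
from h import *
s=get_state(); W=capture('wrist'); print(s['tcp_pos'],s['eef_rot'],s['gripper_width'],s['contact_force'],s['moment'])
cv2.imwrite("pics/w7.png",cv2.convertScaleAbs(W['color'][:,:,::-1],alpha=1.2))
E
```

```text
[0.53973565 0.17612871 0.23611628] [ 1.79976391e+02  3.50996631e-02 -5.03238377e+00] 0.014093413103392629 [-0.01592969  0.556526   -3.8088864 ] [-0.09125367  0.17903334 -0.01811135]
```

View pics/w7.png

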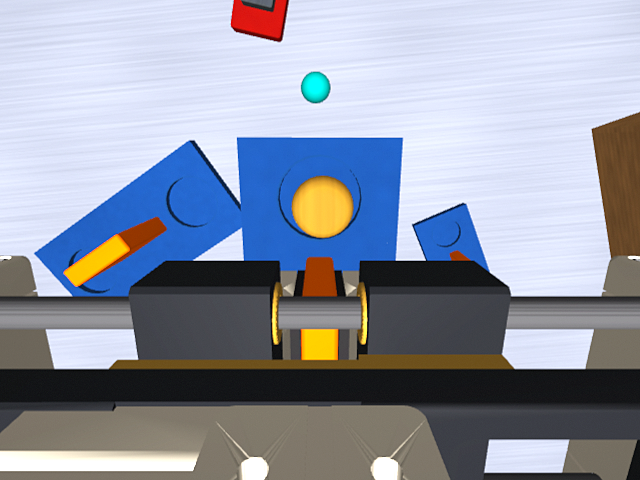

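Call:
apply_moves(
  commands=[
    {"grip":0,"dp":[0.1,2,0],"yaw":0},
    {"grip":0,"dp":[0.4,6,0],"yaw":0},
    {"grip":0,"dp":[0.9,12,0],"yaw":0},
    {"grip":0,"dp":[1.5,20,0],"yaw":0},
    {"grip":0,"dp":[2.2,30,0],"yaw":0},
    {"grip":0,"dp":[3.1,42,0],"yaw":0},
    {"grip":0,"dp":[4.1,56,0],"yaw":0},
    {"grip":0,"dp":[5.3,72,0],"yaw":0},
    {"grip":0,"dp":[6.6,90,0],"yaw":0},
    {"grip":0,"dp":[8,109,0],"yaw":0},
    {"grip":0,"dp":[9.3,128,0],"yaw":0},
    {"grip":0,"dp":[10.7,147,0],"yaw":0},
  ],
)

```text
time_s: 20.9
tcp_pos: [0.5376, 0.0274, 0.2366]
eef_rot: [180.0, -0.0, -5.0]
contact_force: [0.5, -0.9, -4.0]
gripper_width: 0.014
```

Call:
apply_moves(
  commands=[
    {"grip":0,"dp":[1.4,19,0],"yaw":0},
    {"grip":0,"dp":[2.8,38,0],"yaw":0},
    {"grip":0,"dp":[4.2,57,0],"yaw":0},
    {"grip":0,"dp":[5.5,76,0],"yaw":0},
    {"grip":0,"dp":[6.9,95,0],"yaw":0},
    {"grip":0,"dp":[8.3,114,0],"yaw":0},
    {"grip":0,"dp":[9.7,133,0],"yaw":0},
    {"grip":0,"dp":[11.1,152,0],"yaw":0},
    {"grip":0,"dp":[12.4,170,0],"yaw":0},
    {"grip":0,"dp":[13.6,186,0],"yaw":0},
    {"grip":0,"dp":[14.6,200,0],"yaw":0},
    {"grip":0,"dp":[15.5,212,0],"yaw":0},
  ],
)

```text
time_s: 22.4
tcp_pos: [0.5345, -0.1846, 0.2365]
eef_rot: [-180.0, 0.0, -5.0]
contact_force: [0.8, -0.7, -3.0]
gripper_width: 0.0139
```

Call:
apply_moves(
  commands=[
    {"grip":0,"dp":[0.7,10,0],"yaw":0},
    {"grip":0,"dp":[1.3,18,0],"yaw":0},
    {"grip":0,"dp":[1.8,25,0],"yaw":0},
    {"grip":0,"dp":[2.2,30.5,0],"yaw":0},
    {"grip":0,"dp":[2.5,34.5,0],"yaw":0},
    {"grip":0,"dp":[2.7,37.5,0],"yaw":0},
    {"grip":0,"dp":[2.9,39.5,0],"yaw":0},
    {"grip":0,"dp":[2.9,40,0],"yaw":0},
    {"grip":0,"dp":[2.9,40,0],"yaw":0},
  ],
)

```text
time_s: 23.52
tcp_pos: [0.5339, -0.2237, 0.2366]
eef_rot: [-180.0, 0.0, -5.0]
contact_force: [0.6, 0.0, -4.4]
gripper_width: 0.0139
```

Call:
apply_moves(
  commands=[
    {"grip":0,"dp":[0,0,0],"yaw":-0.01},
    {"grip":0,"dp":[0,0,0],"yaw":-0.03},
    {"grip":0,"dp":[0,0,0],"yaw":-0.065},
    {"grip":0,"dp":[0,0,0],"yaw":-0.11},
    {"grip":0,"dp":[0,0,0],"yaw":-0.16},
    {"grip":0,"dp":[0,0,0],"yaw":-0.21},
    {"grip":0,"dp":[0,0,0],"yaw":-0.255},
    {"grip":0,"dp":[0,0,0],"yaw":-0.295},
    {"grip":0,"dp":[0,0,0],"yaw":-0.322},
    {"grip":0,"dp":[0,0,0],"yaw":-0.338},
    {"grip":0,"dp":[0,0,0],"yaw":-0.342},
    {"grip":0,"dp":[0,0,0],"yaw":-0.342},
  ],
)

```text
time_s: 25.02
tcp_pos: [0.5339, -0.2238, 0.2365]
eef_rot: [-180.0, -0.0, 14.6]
contact_force: [-0.1, 0.6, -3.6]
gripper_width: 0.0137
```

```bash
python3 - <<'E'
from h import *
s=get_state(); W=capture('wrist'); print(s['time_s'],s['tcp_pos'],s['eef_rot'],s['gripper_width'],s['contact_force'],s['moment'])
cv2.imwrite("pics/w8.png",cv2.convertScaleAbs(W['color'][:,:,::-1],alpha=1.2))
for n in('scene','top'): cv2.imwrite(f"pics/{n}8.png",cv2.convertScaleAbs(capture(n)['color'][:,:,::-1],alpha=1.6))
E
```

```text
25.025 [ 0.5339232  -0.22381052  0.23654713] [-1.79999683e+02 -2.12372323e-06  1.45573864e+01] 0.013730589994044282 [-0.0920685   0.58046031 -3.61279815] [-0.10675518  0.14121978 -0.01642677]
```

View pics/w8.png

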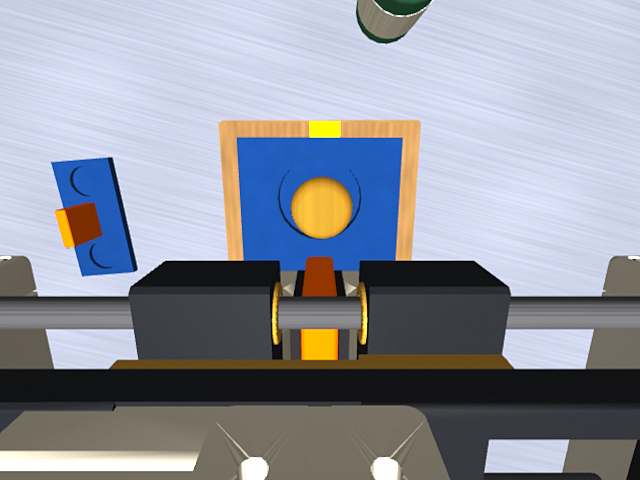

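View pics/scene8.png

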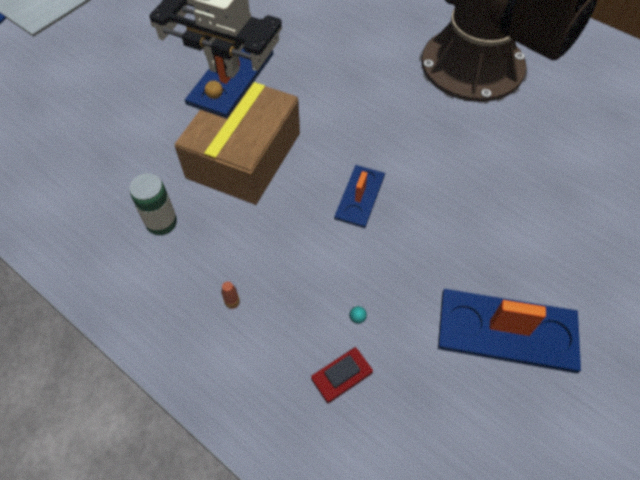

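View pics/top8.png

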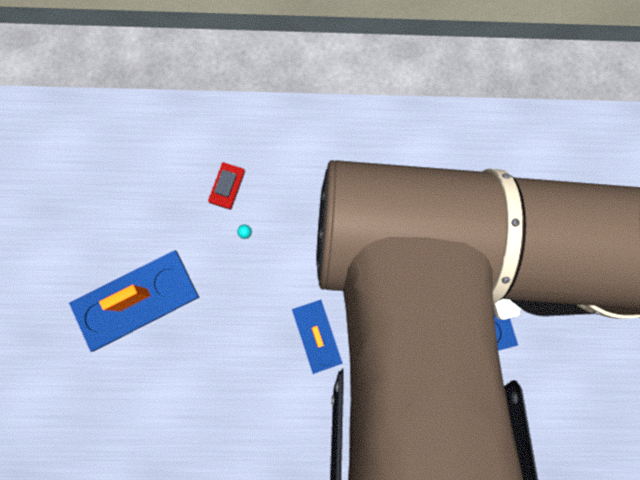

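```bash
python3 - <<'E'
from h import *
s=get_state(); S=capture('scene')
t=s['tcp_pos']; a=np.radians(s['eef_rot'][2]);u=np.array([np.cos(a),np.sin(a)]);v=np.array([-u[1],u[0]])
im=cv2.convertScaleAbs(S['color'][:,:,::-1],alpha=1.8)[40:220,160:340]; im=cv2.resize(im,None,fx=3.3,fy=3.3,interpolation=cv2.INTER_CUBIC)
und=t[2]-.0275
for x,y in((72,-40),(72,40),(-98,40),(-98,-40)):
    p=t[:2]+u*x/1000+v*y/1000; q=proj(S,[*p,und+.012]); print(x,y,q); cv2.circle(im,tuple(int(k) for k in (q-[160,40])*3.3),3,(0,255,0),1)
cv2.imwrite('pics/s9.png',im)
print('qd',np.abs(s['qd']).max())
E
```

```text
72 -40 [182.8499094   99.38504256]
72 40 [224.73766028 113.84664055]
-98 40 [271.35402607  48.89436635]
-98 -40 [231.91048216  36.67790925]
qd 0.062199310667367426
```

View pics/s9.png

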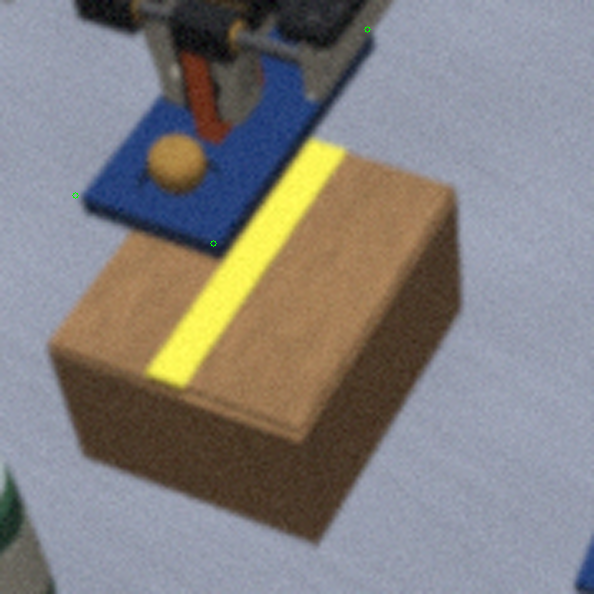

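Call:
apply_moves(
  commands=[
    {"grip":0,"dp":[0,0,0],"yaw":0},
    {"grip":0,"dp":[0,0,0],"yaw":0},
    {"grip":0,"dp":[0,0,0],"yaw":0},
    {"grip":0,"dp":[0,0,0],"yaw":0},
    {"grip":0,"dp":[0,0,0],"yaw":0},
    {"grip":0,"dp":[0,0,0],"yaw":0},
  ],
)

```text
time_s: 25.98
tcp_pos: [0.5339, -0.2238, 0.2366]
eef_rot: [180.0, 0.0, 14.6]
contact_force: [0.6, 0.8, -3.8]
gripper_width: 0.0137
```

```bash
python3 - <<'E'
from h import *
s=get_state(); W=capture('wrist'); traychk(W,s,s['tcp_pos'][2]-.0275)
hsv=cv2.cvtColor(W['color'],cv2.COLOR_RGB2HSV); m=cv2.inRange(hsv,(100,120,60),(125,255,255))
for x in (245,320,395): r=np.where(m[100:250,x])[0]+100; print(x,r.min())
for y in (145,160,200,240): r=np.where(m[y,200:440])[0]+200; print(y,r.min(),r.max())
mo=cv2.inRange(hsv[:250],(8,150,150),(28,255,255)); mo[:150]=0; mo[:,:290]=0;mo[:,356:]=0; ys,xs=np.where(mo); print('ball',xs.mean(),ys.mean())
print(s['time_s'],s['tcp_pos'],s['eef_rot'],s['gripper_width'],s['contact_force'],np.abs(s['qd']).max())
E
```

```text
-2 [236.98785192 136.6962501 ] [405.89804738 136.7909792 ] 
0 [238.18984263 136.80933122] [404.64099004 136.90272486] 
2 [239.35734437 136.91916768] [403.42001551 137.01126294] 
245 138
320 138
395 138
145 237 401
160 238 400
200 241 398
240 243 395
ball 320.8957486136784 208.6728280961183
25.975 [ 0.53391138 -0.22382066  0.23656123] [1.79999863e+02 1.42007100e-03 1.45629475e+01] 0.013656883740397082 [ 0.61797783  0.7542837  -3.82034461] 0.10281557494399246
```

The tray is level and still, the ball is in its pocket, and the tray hasn't moved in the grip since the lift. Handing in.

```bash
python3 -c "
from plant import close_job
print(close_job())"
```

```text
the job is handed in; nothing more can be done
None
```

The carton is closed and I handed the job in at about 26 s, with the arm still holding the blue tray above it.

- **Flaps:** I folded the plain flap down first, then the taped flap over it. Each was pressed to its stop with about 12.5 N, at 104 mm and 109 mm above the bench. Both camera views then showed the carton shut.
- **Tray:** I took the middle-sized tray by its orange grip, 13 mm towards the ball so that it balanced, with a 40 N grip. The fingers closed to 14 mm.
- **Final pose:** By the arm's own readings, the tray's underside is about 209 mm above the bench, which is 10 cm over the closed carton. Its middle is over the carton's middle, and its long side is along the carton's at 14.6°.
- **Last checks:** The ball was in its pocket and the tray level to within about 1°. The tray hadn't moved in the grip since the lift, and the arm was still. The other things on the bench looked undisturbed in the camera views.
- **Disagreements:** The scene camera put points a steady 2–3 pixels (about 5 mm) away from the other views. I averaged it with the top camera for the carton's middle and took the tray's position from the wrist camera. The measured load was about 3.8–4 N, a little under the roughly 4.5 N expected for the tray and ball.

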